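# Set out the touch-up pots on the board in order of coats

### The arm

A 7-joint arm with a two-finger parallel gripper is mounted at the origin on the work surface; the furniture and walls round the work are solid. World frame = base frame: x ahead of the robot, y to its left, z up, the work surface at z = 0. Lengths are in m, angles in rad, forces in N, time in s.
With the tool pointing down it reaches from about 0.425 to 0.875 m from the base axis. Payload 8.4 kg.
Tool frame: the origin (TCP) lies at the very end of the fingers, on their centre line; the grasp point (between the pads) lies 19 mm behind it; z points along the fingers, y is the line along which they close (so a half turn about z gives the same grasp; the last joint's range is limited). The gripper opens to 87 mm and grips with 3 to 60 N. Pads are 19 mm wide; open, the fingers measure 117 mm over their backs; the gripper's body (75 mm by 190 mm) begins 51 mm behind the grasp point.
Start: joints at [-1.233, 0.333, 0.04, 1.465, -0.013, 1.343, -0.059], TCP at [0.275, 0.589, 0.223] pointing down, gripper open.
Joint ranges: [-2.58, 2.58], [-0.38, 2.09], [-1.3, 1.39], [0.25, 2.4], [-1.5, 4.64], [0.08, 2.09], [-2.65, 2.65]. Speed limits (rad/s): [2.22, 2.22, 2.79, 2.79, 3.14, 3.14, 3.14].

### API

Orientations are given as a unit quaternion [w, x, y, z].
In Python, from rig import bot, camera, camera_params, recognise, trace gives the robot as it stands. The module is installed in compiled form; this text tells all that it offers.
- The arm moves only by the tool arm_command, never from a script. Its argument "motion" is a list of rows, each a list of 3 entries, a list of its own where there are three numbers: the shift along the tool's x, y, z scaled (see below), then the turn, a rotation vector about the tool's x, y, z scaled (see below), then the gripper's target within -1 to 1 (fully open at 1, half-way at 0, shut at -1). In form: [[[tx, ty, tz], [ax, ay, az], grip], ...]. A call has 1 to 20 rows; each row shifts and turns the commanded pose from where the row before left it, along the tool's axes as they then stand; what a row does not reach is not made up. The controller multiplies each number of a shift by 4 cm and each number of a turn by 4 degrees. A row lasts 1/10 s, in which the tool goes at most 50 mm and 8.59 degrees, less where a joint would pass 70% of its speed; a pose out of reach is approached as far as the arm can. A call with a number of a shift or a turn outside -1 to 1 is refused whole. A call with a gripper value outside its range is refused whole. The fingers move at their own pace and stop on an object; the grip force is fixed at half the most. Time passes only in rows, so rows that do not move let the fingers close. It gives the time, the measured TCP pose, the force, the opening and the grip force at its end, in the units of the state.
- bot.get_obs(): the state, without advancing time (a new reading comes with each control period).
- camera(name): name is "scene" or "top"; returns (picture, depth): 384x512x3 uint8, red, green, blue; 384x512 float32, m along the optical axis (not along the pixel's ray), 0 where there is no reading.
- camera_params(name): a dict with "fx", "fy", "cx", "cy" (pixels), "distortion" ([k1, k2, p1, p2, k3] as OpenCV has them; the pictures are not rectified), "eye" and "attitude" of the camera in the world. Camera axes: x right, y down, z forward; pixel columns grow to the right and rows downward; lengths in m; the calibration is good to about 2 mm. A picture is of the moment at which its call begins. camera_params takes no time and is no camera call.
- bot.hand_in(): hands the job in; it is judged then, once.
Trained networks look in the newest picture that a camera, given by its name, has taken for a name from the list of things; names that differ only in an ending like _2 or _b are one class to them, and where a whole thing is asked for, a point or a joint stands for the part that bears it (a point fixed in the world has none). Each returns a list of dicts, best first, with "p" (0 to 1); they miss things now and then, are a little off and sometimes report something else, mostly with a low value. They report only what shows in the picture. A call takes as long as a camera call. They do not tell look-alikes from the thing itself.
- recognise(camera, thing): "pixel" ([column, row] in pixels, amid what is visible of it).
- trace(camera, thing): "region" (384x512 bool, what is visible of it) and "pixel" ([column, row] in pixels, amid what is visible of it).
The state is a dict: "time": time; "joints": joint angles; "qvel": joint speeds; "effort": joint torques, N m; "eef_pos": TCP position; "ee_rot": TCP orientation; "wrist_force": force on the tool from outside, world axes, zero at the start; "torque": the same for the moment, N m; "grip_width": finger opening in m; "finger_force": force on a finger pad.
Only numpy, scipy, OpenCV 4.12 (cv2) and the standard library are available. Lean on these libraries where they do the work, as an engineer would, in place of code of your own. Each camera call takes 0.05 s, during which the arm holds its last target. There are 200 camera calls.

### The job

Set out the touch-up line on the plywood board: stand the plain white pot centred on the ring next to the oblong tub, the low red-banded tub centred on the middle ring, and the squat pot with dried red runs on its grey lid centred on the ring next to the tape roll; then stand the smallest pot (blue runs on its lid) centred on top of the low tub. Keep every pot upright, and leave the green-lidded tub where it stands.

Things in the scene. Friction and masses are not known exactly. Their poses are not given: they have to be found in the camera images.
- board: Plywood set-out board, 110 x 500 x 10 mm, lying fixed on the table, roughly square to the robot. Origin: centre of its underside; y runs along its length (to the robot's left), x across it, z up; its top is at z = 10 mm. Three thin dark inlaid rings (74 mm across, flat marks) lie in a row on its middle line, centred at y = -95, 0 and +95 mm.
- square_tub: Oblong tub with a pale snap lid, rounded corners, no round shape about it, 74 mm along the row, 96 mm across it, 60 mm tall, fixed on the board at one end of the row, on the middle line, 195 mm from the board's centre and 100 mm from the nearest ring's centre; either end. Origin: centre of its underside; z up, its own y along its 96 mm side.
- tape_roll: Roll of grey tape lying flat, 102 mm across, 48 mm tall, fixed on the board at the other end of the row, on the middle line, 195 mm from the board's centre and 100 mm from the nearest ring's centre. Origin: centre of its underside; z is up along its axis; it is round, so its yaw has no meaning.
- white_pot: Plain white lidded pot, no band or patches, at most dried white runs on the lid, 58 mm across the lid, 56 mm across the body, 52 mm tall, loose, upright. Origin: centre of its underside; z is up along its axis; it is round, so its yaw has no meaning.
- low_tub: Low lidded tub, the lowest of all, pale lid and a red band round the side, 64 mm across the lid (the top 6 mm), 61 mm across the body just below and somewhat less at the foot, 40 mm tall with a flat top, loose, upright. Origin: centre of its underside; z is up along its axis; it is round, so its yaw has no meaning.
- wide_pot: Squat pot, grey lid with dried red runs on it, red-brown patches on the side, 60 mm across the lid, 57 mm across the body, 46 mm tall (lid top at 44 mm), loose, upright. Origin: centre of its underside; z is up along its axis; it is round, so its yaw has no meaning.
- small_pot: The smallest pot, grey lid with dried blue runs on it, 52 mm across the lid, 50 mm across the body, 52 mm tall (lid top at 50 mm), loose, upright. Origin: centre of its underside; z is up along its axis; it is round, so its yaw has no meaning.
- green_tub: Bystander: tub with a green lid, 74 mm across, 62 mm tall, loose, standing among the pots; it stays where it is. Origin: centre of its underside; z is up along its axis; it is round, so its yaw has no meaning.
There are look-alikes about, which are no part of the job. What is shaped like the white_pot but pink is not meant.

How it is judged:
By the outcome, as a careful person would: the job done as asked, in the order asked, and still so for the second after the job is handed in, with the robot touching nothing.
It also fails if it takes over 112 s, if anything falls off the work surface, if the arm or the gripper's body presses on something with over 40 N, if the wrist force passes 120 N, or if a joint passes its speed limit or range.

## Working session

There is one attempt and no reset: what is moved stays moved. The work goes in short steps, Python scripts to look and compute and a tool call to move; the robot and the scene stay as the last step left them, time stands still between calls to the robot, and variables do not carry over. Pictures are saved under pics/ and viewed, at most 14 in all, crops included, and the job is handed in when it is done.

Besides the shell and the picture viewer there is one more tool, called after "Request:" as name(argument=value, ...) on one line, values as JSON. arm_command: Moves the arm, as the interface text tells. Shifts and turns lie within -1 to 1; 1 stands for 4 cm of shift or 4 degrees of turn. Its arguments: {"type":"object","properties":{"motion":{"type":"array"}},"required":["motion"]}

```bash
mkdir -p pics; ls; python3 - <<'E'
from rig import bot,camera,camera_params
import cv2,numpy as np
o=bot.get_obs();print(o)
for n in("scene","top"):
    p,d=camera(n);cv2.imwrite(f"pics/{n}0.png",p[:,:,::-1]);np.save(f"{n}0.npy",d);print(camera_params(n))
a=cv2.imread("pics/scene0.png");b=cv2.imread("pics/top0.png")
E
```

```text
pics
{'time': 0.0, 'joints': array([-1.23319801,  0.33390424,  0.03986601,  1.46630045, -0.01338396,
        1.34330095, -0.05850301]), 'qvel': array([-0.00048841,  0.00034922, -0.00072706,  0.00039513, -0.00065393,
       -0.00138406,  0.00033499]), 'effort': array([-7.78188660e-04, -6.56370664e+01,  1.33476935e+00, -4.03792405e+01,
       -5.98412077e-02,  4.50071879e-02,  1.74730171e-04]), 'eef_pos': array([0.27480004, 0.5885193 , 0.2216492 ]), 'ee_rot': array([-1.17172312e-04,  2.16671712e-01,  9.76244176e-01, -8.15273508e-04]), 'wrist_force': array([-0.30272435, -0.52495827,  0.11048086]), 'torque': array([0.00803062, 0.04169254, 0.00471706]), 'finger_force': 0.0, 'grip_width': 0.08691940724963797}
{'fx': 409.5526568095488, 'fy': 409.5526568095488, 'cx': 255.30882300918773, 'cy': 193.9999328198792, 'distortion': array([0.01822792, 0.        , 0.        , 0.        , 0.        ]), 'eye': array([-0.23626495, -0.76644798,  0.59436403]), 'attitude': array([-0.45840797,  0.78418954, -0.35773238,  0.21664818])}
{'fx': 381.3876030479929, 'fy': 381.3876030479929, 'cx': 255.67772491083625, 'cy': 191.45796607655475, 'distortion': array([-0.02829758,  0.        ,  0.        ,  0.        ,  0.        ]), 'eye': array([ 0.29094305, -0.16005199,  0.92413523]), 'attitude': array([ 0.07201856, -0.69064431,  0.71582596, -0.07359999])}
```

View pics/top0.png

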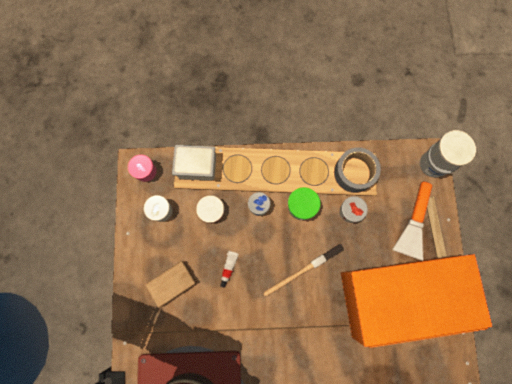

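View pics/scene0.png

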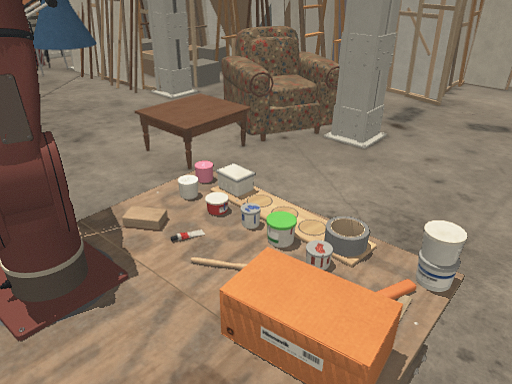

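The top view has +x up and +y to the left. Pots from left to right: white (157,208), low tub (210,209), small blue (260,204), green (304,204), wide red (354,209). The pink look-alike is at (141,167). The rings are at (237,169), (276,170) and (314,171), with the oblong tub at the left end and the tape at the right.

```bash
cat > h.py <<'E'
from rig import bot,camera,camera_params,recognise,trace
import cv2,numpy as np
from scipy.spatial.transform import Rotation as R
def cam(n):
    P=camera_params(n);K=np.array([[P['fx'],0,P['cx']],[0,P['fy'],P['cy']],[0,0,1]])
    return P,K,R.from_quat(P['attitude'],scalar_first=True).as_matrix()
def rays(n,px):
    P,K,M=cam(n)
    u=cv2.undistortPoints(np.array(px,float).reshape(-1,1,2),K,P['distortion']).reshape(-1,2)
    return P['eye'],np.c_[u,np.ones(len(u))]@M.T
def world(n,px,dep):
    e,r=rays(n,px);return e+r*np.array(dep)[:,None]
def atz(n,px,z):
    e,r=rays(n,px);return e+r*((z-e[2])/r[:,2])[:,None]
H=dict(square_tub=.07,tape_roll=.058,white_pot=.052,low_tub=.04,wide_pot=.044,small_pot=.05,green_tub=.062)
def lids(n,dep,things):
    for t in things:
        for k in trace(n,t)[:3]:
            if k['p']<.3: continue
            v,u=np.nonzero(k['region']&(dep>0))
            w=world(n,np.c_[u,v],dep[v,u]);s=abs(w[:,2]-H[t])<.008
            if s.sum()<8: print(t,k['p'],k['pixel'],'no lid',np.percentile(w[:,2],[5,50,95]));continue
            # project lid pixels to the known lid height, enclosing circle
            q=atz(n,np.c_[u,v][s],H[t])[:,:2]
            c,rad=cv2.minEnclosingCircle(q.astype(np.float32))
            m=cv2.minAreaRect((q*1000).astype(np.float32))
            print(t,round(k['p'],2),np.round(k['pixel']),'circ',np.round(c,4),round(rad,4),'rect',np.round(m[0],1),np.round(m[1],1),round(m[2],1),'mean',q.mean(0).round(4),'z',np.median(w[s,2]).round(4))
E
python3 - <<'E'
from h import *
p,d=camera('top')
lids('top',d,H)
g=cv2.cvtColor(p,cv2.COLOR_RGB2GRAY)
B=cv2.resize(p[130:235,120:390,::-1],None,fx=2.9,fy=2.9,interpolation=cv2.INTER_CUBIC);cv2.imwrite('pics/crop.png',B)
# rings: rectify board plane z=.01 at 1mm/px
x0,x1,y0,y1=.28,.50,-.40,.25
xs=np.arange(.25,.60,.001);ys=np.arange(.25,-.45,-.001)
e=camera_params('top')
X,Y=np.meshgrid(xs[::-1],ys,indexing='ij')
P,K,M=cam('top')
W=np.stack([X,Y,np.full_like(X,.01)],-1).reshape(-1,3)
Tm=M.T;px,_=cv2.projectPoints(W,cv2.Rodrigues(Tm)[0],-Tm@P['eye'],K,P['distortion'])
r=cv2.remap(p,px.reshape(*X.shape,2).astype(np.float32),None,cv2.INTER_CUBIC)
cv2.imwrite('pics/rect.png',r[:,:,::-1]);np.save('rect.npy',r)
E
```

```text
square_tub 0.64 [192. 162.] circ [ 0.5476 -0.0226] 0.0575 rect [548.7 -22.1] [96.  74.5] 85.0 mean [ 0.5481 -0.0219] z 0.069
tape_roll 0.76 [364. 159.] circ [ 0.5203 -0.4093] 0.0519 rect [ 520.8 -409.2] [ 98.6 103. ] 31.1 mean [ 0.5208 -0.4093] z 0.0571
white_pot 0.96 [157. 208.] circ [0.4438 0.0674] 0.0301 rect [442.9  67.4] [57. 56.] 0.6 mean [0.4436 0.0671] z 0.0513
white_pot 0.94 [143. 168.] circ [0.5443 0.1073] 0.0296 rect [544.7 107.9] [56.8 55.2] 45.4 mean [0.5443 0.1073] z 0.0512
low_tub 0.83 [212. 209.] circ [ 0.439  -0.0558] 0.0322 rect [438.  -55.5] [63.6 61.8] 87.9 mean [ 0.4385 -0.0557] z 0.0393
wide_pot 0.87 [352. 209.] circ [ 0.4254 -0.3938] 0.0307 rect [ 425.1 -393.7] [58.5 58.2] 41.4 mean [ 0.4254 -0.3936] z 0.0434
small_pot 0.67 [256. 202.] circ [ 0.4463 -0.1709] 0.0263 rect [ 446.3 -170.9] [49. 52.] 87.9 mean [ 0.4465 -0.1707] z 0.0493
green_tub 0.6 [302. 202.] circ [ 0.4411 -0.2738] 0.0376 rect [ 441.7 -274.2] [71.4 72.6] 87.0 mean [ 0.4411 -0.2739] z 0.0614
```

View pics/rect.png

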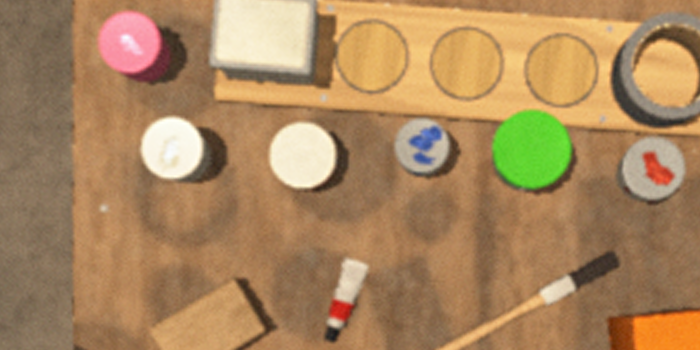

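The rectified view puts the rings at about (372,56), (466,64) and (561,70), which is world (.543,-.122), (.535,-.216), (.529,-.311). This agrees with the tub and tape ends. I'll turn the tool so it closes along world y and head for the white pot.

Request:
arm_command(motion=[[[0,0,0],[0,0,-1],0.6],[[0,0,0],[0,0,-1],0.6],[[0,0,0],[0,0,-1],0.6],[[0,0,0],[0,0,-1],0.6],[[0,0,0],[0,0,-1],0.6],[[0,0,0],[0,0,-1],0.6],[[0,0,0],[0,0,-0.26],0.6],[[-0.3,-0.9,0],[0,0,0],0.6],[[-0.3,-0.9,0],[0,0,0],0.6],[[-0.3,-0.9,0],[0,0,0],0.6],[[-0.3,-0.9,0],[0,0,0],0.6],[[-0.3,-0.9,0],[0,0,0],0.6],[[-0.3,-0.9,0],[0,0,0],0.6],[[-0.3,-0.9,0],[0,0,0],0.6],[[-0.3,-0.9,0],[0,0,0],0.6],[[-0.3,-0.9,0],[0,0,0],0.6],[[-0.3,-0.9,0],[0,0,0],0.6],[[-0.3,-0.9,0],[0,0,0],0.6],[[-0.3,-0.9,0],[0,0,0],0.6],[[-0.3,-0.9,0],[0,0,0],0.6]])

```text
time: 2.5
eef_pos: [0.4314, 0.1195, 0.2229]
ee_rot: [0.0, 0.001, 1.0, 0.0]
wrist_force: [0.2, 0.6, 0.1]
grip_width: 0.0695
finger_force: 0.0
```

```bash
cat >> h.py <<'E'
def go(x,y,z):
    o=bot.get_obs();T=R.from_quat(o['ee_rot'],scalar_first=True).as_matrix()
    print('pos',o['eef_pos'].round(4),'w',o['grip_width'].round(4),'t',round(o['time'],2),'units',(T.T@(np.array([x,y,z])-o['eef_pos'])/.04).round(3),'rotvec to y',np.round(T,3).tolist())
E
python3 - <<'E'
from h import *
from scipy.ndimage import map_coordinates
from scipy.optimize import minimize
r=cv2.GaussianBlur(cv2.cvtColor(np.load('rect.npy'),cv2.COLOR_RGB2GRAY),(0,0),1).astype(float)
t=np.linspace(0,2*np.pi,180)
f=lambda c,R:map_coordinates(r,[c[1]+R*np.sin(t),c[0]+R*np.cos(t)],order=1).mean()
for g in([372,56],[466,64],[561,70]):
    best=min(((f((g[0]+i,g[1]+j),Q),g[0]+i,g[1]+j,Q) for i in np.arange(-5,5.1,.5) for j in np.arange(-5,5.1,.5) for Q in(35,35.5,36,36.5,37)))
    print(best, 'x',.599-best[2]/1000,'y',.25-best[1]/1000)
go(.444,.0672,.02)
E
```

```text
(np.float64(145.2652046946221), np.float64(371.0), np.float64(56.0), 35.5) x 0.5429999999999999 y -0.121
(np.float64(147.40090858640676), np.float64(466.5), np.float64(63.0), 35) x 0.536 y -0.21650000000000003
(np.float64(144.60989102649262), np.float64(561.0), np.float64(70.0), 35) x 0.5289999999999999 y -0.31100000000000005Traceback (most recent call last):
  File "<stdin>", line 10, in <module>
  File "h.py", line 30, in go
    print('pos',o['eef_pos'].round(4),'w',o['grip_width'].round(4),'t',round(o['time'],2),'units',(T.T@(np.array([x,y,z])-o['eef_pos'])/.04).round(3),'rotvec to y',np.round(T,3).tolist())
                                          ^^^^^^^^^^^^^^^^^^^^^
AttributeError: 'float' object has no attribute 'round'
```

Request:
arm_command(motion=[[[-0.15,-0.65,0],[0,0,0],0.65],[[-0.15,-0.65,0],[0,0,0],0.65],[[0,0,0.8],[0,0,0],0.65],[[0,0,0.8],[0,0,0],0.65],[[0,0,0.8],[0,0,0],0.65],[[0,0,0.8],[0,0,0],0.65],[[0,0,0],[0,0,0],0.65]])

```text
time: 3.2
eef_pos: [0.4404, 0.0681, 0.0915]
ee_rot: [-0.003, 0.001, 1.0, -0.001]
wrist_force: [-1.2, -0.2, 0.3]
grip_width: 0.0721
finger_force: 0.0
```

```bash
sed -i "s/o\['grip_width'\].round(4)/round(o['grip_width'],4)/;s/,'rotvec to y',np.round(T,3).tolist()/,'y-az',np.degrees(np.arctan2(T[1,1],T[0,1])).round(2)/" h.py; python3 -c "
from h import *
go(.4437,.0673,.016)"
```

```text
pos [0.4404 0.0681 0.0915] w 0.0721 t 3.2 units [-0.092 -0.016  1.887] y-az 89.93
```

Request:
arm_command(motion=[[[-0.06,-0.01,0.7],[0,0,0],0.65],[[0,0,0.7],[0,0,0],0.65],[[0,0,0.4],[0,0,0],0.65],[[0,0,0],[0,0,0],0.65],[[0,0,0],[0,0,0],0.65]])

```text
time: 3.7
eef_pos: [0.4464, 0.0688, 0.024]
ee_rot: [0.001, 0.0, 1.0, 0.0]
wrist_force: [0.3, 0.3, 0.5]
grip_width: 0.0718
finger_force: 0.0
```

Request:
arm_command(motion=[[[0.065,-0.03,0.15],[0,0,0],0.65],[[0,0,0],[0,0,0],0.65],[[0,0,0],[0,0,0],-0.2],[[0,0,0],[0,0,0],-0.5],[[0,0,0],[0,0,0],-1],[[0,0,0],[0,0,0],-1],[[0,0,0],[0,0,0],-1]])

```text
time: 4.4
eef_pos: [0.4431, 0.0675, 0.0168]
ee_rot: [0.0, -0.0, 1.0, 0.0]
wrist_force: [-1.3, 0.5, 3.4]
grip_width: 0.0544
finger_force: 29.7
```

```bash
python3 -c "
from h import *
go(.5424,-.121,.028)"
```

```text
pos [0.4431 0.0675 0.0168] w 0.0544 t 4.4 units [-2.482 -4.713 -0.28 ] y-az 90.01
```

Request:
arm_command(motion=[[[0,0,-0.5],[0,0,0],-1],[[0,0,-0.8],[0,0,0],-1],[[0,0,-0.9],[0,0,0],-1],[[0,0,-0.5],[0,0,0],-1],[[-0.35,-0.67,0],[0,0,0],-1],[[-0.35,-0.67,0],[0,0,0],-1],[[-0.36,-0.67,0],[0,0,0],-1],[[-0.36,-0.68,0],[0,0,0],-1],[[-0.36,-0.68,0],[0,0,0],-1],[[-0.35,-0.67,0],[0,0,0],-1],[[-0.35,-0.67,0],[0,0,0],-1],[[0,0,0.6],[0,0,0],-1],[[0,0,0.6],[0,0,0],-1],[[0,0,0.6],[0,0,0],-1],[[0,0,0],[0,0,0],-1],[[0,0,0],[0,0,0],-1]])

```text
time: 6.0
eef_pos: [0.5418, -0.1212, 0.0526]
ee_rot: [-0.001, 0.0, 1.0, -0.0]
wrist_force: [-0.5, -0.4, -1.3]
grip_width: 0.0539
finger_force: 29.6
```

```bash
python3 -c "
from h import *
go(.5424,-.121,.027)
p,d=camera('top');lids('top',d-0,[])
cv2.imwrite('pics/w1.png',cv2.resize(p[120:240,110:400,::-1],None,fx=2.7,fy=2.7))"
```

```text
pos [ 0.5418 -0.1212  0.0526] w 0.0539 t 6.0 units [-0.016  0.005  0.641] y-az 90.0
```

View pics/w1.png

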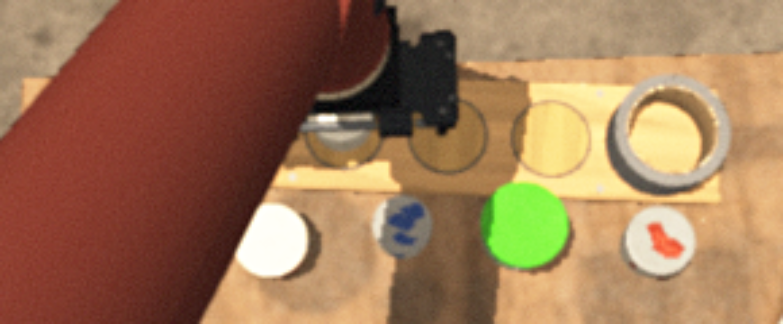

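The red arm hides most of the ring, but the pot shows inside it around (342,140). I'll lower it and release.

Request:
arm_command(motion=[[[0,0,0.35],[0,0,0],-1],[[0,0,0.28],[0,0,0],-1],[[0,0,0],[0,0,0],-1],[[0,0,0],[0,0,0],-1]])

```text
time: 6.45
eef_pos: [0.5418, -0.121, 0.0269]
ee_rot: [-0.0, -0.0, 1.0, -0.0]
wrist_force: [0.1, 0.7, -1.2]
grip_width: 0.0542
finger_force: 30.3
```

Request:
arm_command(motion=[[[0,0,0],[0,0,0],0.2],[[0,0,0],[0,0,0],0.62],[[0,0,0],[0,0,0],0.62],[[0,0,-0.4],[0,0,0],0.62],[[0,0,-0.7],[0,0,0],0.62],[[0,0,-0.8],[0,0,0],0.62],[[0,0,-0.6],[0,0,0],0.7],[[0.6,0.4,0],[0,0,0],0.75],[[0.7,0.45,0],[0,0,0],0.75],[[0.7,0.45,0],[0,0,0],0.75],[[0.575,0.335,0],[0,0,0],0.75],[[0,0,0.6],[0,0,0],0.75],[[0,0,0.6],[0,0,0],0.75],[[0,0,0.3],[0,0,0],0.75],[[0,0,0],[0,0,0],0.75],[[0,0,0],[0,0,0],0.75]])

```text
time: 8.05
eef_pos: [0.4394, -0.0559, 0.0679]
ee_rot: [0.0, 0.0, 1.0, -0.0]
wrist_force: [0.7, -0.1, -0.5]
grip_width: 0.076
finger_force: 0.0
```

```bash
python3 -c "
from h import *
go(.4387,-.0556,.018)"
```

```text
pos [ 0.4394 -0.0559  0.0679] w 0.076 t 8.05 units [0.019 0.008 1.247] y-az 89.98
```

Request:
arm_command(motion=[[[0.02,0.01,0.5],[0,0,0],0.75],[[0,0,0.5],[0,0,0],0.75],[[0,0,0.24],[0,0,0],0.75],[[0,0,0],[0,0,0],0.75],[[0,0,0],[0,0,0],0.2],[[0,0,0],[0,0,0],-0.5],[[0,0,0],[0,0,0],-1],[[0,0,0],[0,0,0],-1],[[0,0,0],[0,0,0],-1]])

```text
time: 8.95
eef_pos: [0.439, -0.0552, 0.0186]
ee_rot: [0.001, -0.0, 1.0, 0.0]
wrist_force: [-1.0, -0.7, 7.4]
grip_width: 0.0615
finger_force: 30.1
```

```bash
python3 -c "
from h import *
go(.5354,-.216,.028)"
```

```text
pos [ 0.439  -0.0552  0.0186] w 0.0615 t 8.95 units [-2.409 -4.021 -0.234] y-az 90.01
```

Request:
arm_command(motion=[[[0,0,-0.4],[0,0,0],-1],[[0,0,-0.8],[0,0,0],-1],[[0,0,-0.9],[0,0,0],-1],[[0,0,-0.5],[0,0,0],-1],[[-0.4,-0.67,0],[0,0,0],-1],[[-0.4,-0.67,0],[0,0,0],-1],[[-0.4,-0.67,0],[0,0,0],-1],[[-0.4,-0.67,0],[0,0,0],-1],[[-0.4,-0.67,0],[0,0,0],-1],[[-0.41,-0.67,0],[0,0,0],-1],[[0,0,0.6],[0,0,0],-1],[[0,0,0.6],[0,0,0],-1],[[0,0,0.6],[0,0,0],-1],[[0,0,0],[0,0,0],-1],[[0,0,0],[0,0,0],-1]])

```text
time: 10.45
eef_pos: [0.5345, -0.2161, 0.0501]
ee_rot: [-0.0, -0.0, 1.0, -0.0]
wrist_force: [-0.2, -0.4, -2.0]
grip_width: 0.061
finger_force: 30.1
```

```bash
python3 -c "
from h import *
go(.5356,-.216,.0286)"
```

```text
pos [ 0.5345 -0.2161  0.0501] w 0.061 t 10.45 units [-0.028  0.002  0.537] y-az 90.01
```

Request:
arm_command(motion=[[[-0.025,0,0.3],[0,0,0],-1],[[0,0,0.23],[0,0,0],-1],[[0,0,0],[0,0,0],-1],[[0,0,0],[0,0,0],-1],[[0,0,0],[0,0,0],0.3],[[0,0,0],[0,0,0],0.7],[[0,0,0],[0,0,0],0.7],[[0,0,-0.4],[0,0,0],0.7],[[0,0,-0.7],[0,0,0],0.7],[[0,0,-0.8],[0,0,0],0.7],[[0,0,-0.8],[0,0,0],0.7],[[0,0,-0.5],[0,0,0],0.7],[[0.5,-0.8,0],[0,0,0],0.7],[[0.5,-0.8,0],[0,0,0],0.7],[[0.6,-0.9,0],[0,0,0],0.7],[[0.6,-0.9,0],[0,0,0],0.7],[[0.5,-0.9,0],[0,0,0],0.7],[[0,-0.15,0],[0,0,0],0.7],[[0,0,0],[0,0,0],0.7]])

```text
time: 12.35
eef_pos: [0.427, -0.3956, 0.1578]
ee_rot: [0.0, 0.002, 1.0, -0.0]
wrist_force: [0.4, 0.6, 1.0]
grip_width: 0.0739
finger_force: 0.0
```

```bash
python3 -c "
from h import *
go(.4254,-.3937,.016)
p,d=camera('top');lids('top',d,['wide_pot','small_pot'])
for k in H: H[k]+=.01
lids('top',d,['white_pot','low_tub'])
cv2.imwrite('pics/w2.png',cv2.resize(p[120:290,110:400,::-1],None,fx=2.7,fy=2.7))"
```

```text
pos [ 0.427  -0.3956  0.1578] w 0.0739 t 12.35 units [0.044 0.051 3.544] y-az 89.82
small_pot 0.93 [257. 204.] circ [ 0.4463 -0.1709] 0.0263 rect [ 446.3 -172.1] [46.6 52. ] 87.9 mean [ 0.4464 -0.171 ] z 0.0494
white_pot 0.95 [234. 167.] circ [ 0.5426 -0.1215] 0.0298 rect [ 542.6 -121.5] [56.4 56.1] 87.9 mean [ 0.5422 -0.1216] z 0.0613
white_pot 0.71 [144. 166.] circ [0.5417 0.1038] 0.0265 rect [544.5 102.3] [45.6 46.9] 41.3 mean [0.5431 0.1023] z 0.0547
low_tub 0.88 [278. 165.] circ [ 0.5359 -0.2156] 0.0323 rect [ 535.3 -215.9] [62.  61.6] 87.9 mean [ 0.5358 -0.2159] z 0.0495
```

View pics/w2.png

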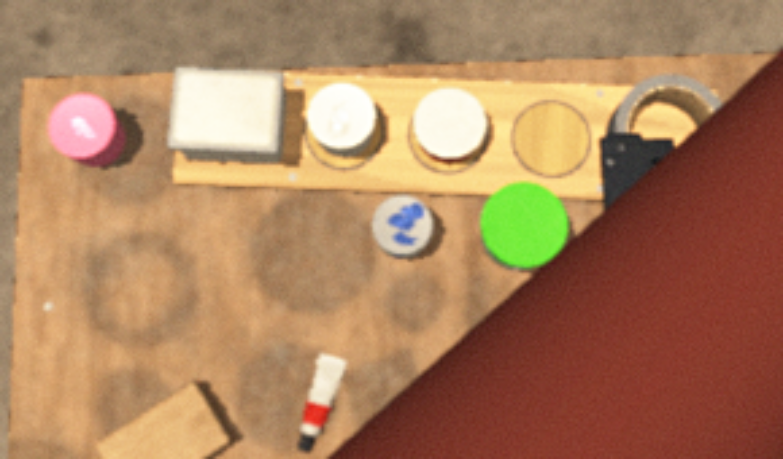

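White and low tub are on their rings within about 1 mm (at (343,118) and (450,125) in the crop). Next is the wide pot.

Request:
arm_command(motion=[[[0.04,0.05,0.6],[0,0,0],0.7],[[0,0,0.8],[0,0,0],0.7],[[0,0,0.8],[0,0,0],0.7],[[0,0,0.3],[0,0,0],0.7],[[0,0,0],[0,0,0],0.7],[[0,0,0],[0,0,0],0.7]])

```text
time: 13.2
eef_pos: [0.4268, -0.3924, 0.0577]
ee_rot: [0.0, -0.0, 1.0, -0.0]
wrist_force: [0.1, -0.9, 0.3]
grip_width: 0.0741
finger_force: 0.0
```

```bash
python3 -c "
from h import *
go(.4254,-.3937,.015)"
```

```text
pos [ 0.4268 -0.3924  0.0577] w 0.0741 t 13.2 units [ 0.036 -0.032  1.068] y-az 90.04
```

Request:
arm_command(motion=[[[0.035,-0.03,0.4],[0,0,0],0.7],[[0,0,0.4],[0,0,0],0.7],[[0,0,0.27],[0,0,0],0.7],[[0,0,0],[0,0,0],0.7],[[0,0,0],[0,0,0],0.1],[[0,0,0],[0,0,0],-0.5],[[0,0,0],[0,0,0],-1],[[0,0,0],[0,0,0],-1],[[0,0,0],[0,0,0],-1]])

```text
time: 14.1
eef_pos: [0.4251, -0.3936, 0.0143]
ee_rot: [0.0, -0.0, 1.0, -0.0]
wrist_force: [-1.3, -0.8, 3.8]
grip_width: 0.0565
finger_force: 29.6
```

Request:
arm_command(motion=[[[0,0,-0.4],[0,0,0],-1],[[0,0,-0.8],[0,0,0],-1],[[0,0,-0.9],[0,0,0],-1],[[0,0,-0.9],[0,0,0],-1],[[-0.5,0.4,0],[0,0,0],-1],[[-0.5,0.4,0],[0,0,0],-1],[[-0.5,0.4,0],[0,0,0],-1],[[-0.5,0.4,0],[0,0,0],-1],[[-0.585,0.47,0],[0,0,0],-1],[[0,0,0],[0,0,1],-1],[[0,0,0],[0,0,1],-1],[[0,0,0],[0,0,1],-1],[[0,0,0],[0,0,1],-1],[[0,0,0],[0,0,1],-1],[[0,0,0],[0,0,1],-1],[[0,0,0],[0,0,1],-1],[[0,0,0],[0,0,1],-1],[[0,0,0],[0,0,1],-1],[[0,0,0],[0,0,1],-1]])

```text
time: 16.0
eef_pos: [0.528, -0.3103, 0.1347]
ee_rot: [0.0, 0.343, 0.939, 0.0]
wrist_force: [-0.8, 0.2, -1.4]
grip_width: 0.0567
finger_force: 29.8
```

Request:
arm_command(motion=[[[0,0,0],[0,0,1],-1],[[0,0,0],[0,0,1],-1],[[0,0,0],[0,0,1],-1],[[0,0,0],[0,0,1],-1],[[0,0,0],[0,0,1],-1],[[0,0,0],[0,0,1],-1],[[0,0,0],[0,0,1],-1],[[0,0,0],[0,0,1],-1],[[0,0,0],[0,0,1],-1],[[0,0,0],[0,0,1],-1],[[0,0,0],[0,0,1],-1],[[0,0,0.8],[0,0,1],-1],[[0,0,0.8],[0,0,0.5],-1],[[0,0,0],[0,0,0],-1],[[0,0,0],[0,0,0],-1]])

```text
time: 17.5
eef_pos: [0.528, -0.3105, 0.0708]
ee_rot: [-0.0, 0.707, 0.708, -0.0]
wrist_force: [-0.3, -1.1, -0.9]
grip_width: 0.0568
finger_force: 29.8
```

```bash
python3 -c "
from h import *
go(.5283,-.3108,.0243)"
```

```text
pos [ 0.528  -0.3105  0.0708] w 0.0568 t 17.5 units [-0.007  0.008  1.163] y-az 0.07
```

Request:
arm_command(motion=[[[0,0,0.4],[0,0,0],-1],[[0,0,0.4],[0,0,0],-1],[[0,0,0.34],[0,0,0],-1],[[0,0,0],[0,0,0],-1],[[0,0,0],[0,0,0],-1]])

```text
time: 18.0
eef_pos: [0.5277, -0.3104, 0.0236]
ee_rot: [-0.0, 0.707, 0.707, -0.0]
wrist_force: [-0.0, -0.2, -0.2]
grip_width: 0.0566
finger_force: 30.6
```

Request:
arm_command(motion=[[[0,0,0],[0,0,0],0.2],[[0,0,0],[0,0,0],0.5],[[0,0,0],[0,0,0],0.5],[[0,0,-0.4],[0,0,0],0.5],[[0,0,-0.7],[0,0,0],0.5],[[0,0,-0.8],[0,0,0],0.5],[[0,0,-0.8],[0,0,0],0.5],[[0,0,-0.5],[0,0,0],0.5],[[0.7,-0.4,0],[0,0,0],0.5],[[0.7,-0.4,0],[0,0,0],0.5],[[0.7,-0.4,0],[0,0,0],0.5],[[0.7,-0.4,0],[0,0,0],0.5],[[0.7,-0.44,0],[0,0,0],0.5],[[0,0,0.7],[0,0,0],0.5],[[0,0,0.7],[0,0,0],0.5],[[0,0,0.5],[0,0,0],0.5],[[0,0,0],[0,0,0],0.5],[[0,0,0],[0,0,0],0.5]])

```text
time: 19.8
eef_pos: [0.451, -0.1805, 0.0796]
ee_rot: [-0.001, 0.708, 0.706, -0.001]
wrist_force: [0.3, 0.7, 0.5]
grip_width: 0.065
finger_force: 0.0
```

```bash
python3 -c "
from h import *
go(.4463,-.171,.018)
p,d=camera('top')
for k in H: H[k]+=.01
lids('top',d,['white_pot','low_tub','wide_pot'])
for k in H: H[k]-=.01
lids('top',d,['green_tub'])"
```

```text
pos [ 0.451  -0.1805  0.0796] w 0.065 t 19.8 units [ 0.238 -0.116  1.54 ] y-az -0.18
white_pot 0.69 [142. 168.] circ [0.5435 0.1031] 0.0262 rect [545.2 101.3] [49.6 34.6] 44.0 mean [0.5453 0.1021] z 0.0544
wide_pot 0.64 [314. 166.] circ [ 0.5268 -0.3111] 0.0307 rect [ 526.5 -310.4] [58.8 58.9] 40.7 mean [ 0.5268 -0.3109] z 0.0534
green_tub 0.71 [307. 202.] circ [ 0.4418 -0.2732] 0.0376 rect [ 441.8 -274.1] [71.6 72.3] 87.9 mean [ 0.4409 -0.274 ] z 0.0615
```

Request:
arm_command(motion=[[[0.235,-0.115,0],[0,0,0],0.5],[[0,0,0],[0,0,0],0.5],[[0,0,0],[0,0,0],0.5]])

```text
time: 20.35
eef_pos: [0.4468, -0.1701, 0.0789]
ee_rot: [-0.001, 0.707, 0.707, -0.0]
wrist_force: [0.1, 0.1, 0.2]
grip_width: 0.065
finger_force: 0.0
```

```bash
python3 -c "
from h import *
go(.4463,-.171,.018)"
```

```text
pos [ 0.4468 -0.1701  0.0789] w 0.065 t 20.35 units [-0.024 -0.011  1.522] y-az -0.05
```

Request:
arm_command(motion=[[[-0.02,-0.01,0.6],[0,0,0],0.5],[[0,0,0.6],[0,0,0],0.5],[[0,0,0.3],[0,0,0],0.5],[[0,0,0],[0,0,0],0.5],[[0,0,0],[0,0,0],0],[[0,0,0],[0,0,0],-0.5],[[0,0,0],[0,0,0],-1],[[0,0,0],[0,0,0],-1],[[0,0,0],[0,0,0],-1]])

```text
time: 21.25
eef_pos: [0.4467, -0.1711, 0.0195]
ee_rot: [-0.0, 0.708, 0.707, -0.0]
wrist_force: [-2.4, 0.0, 6.6]
grip_width: 0.0481
finger_force: 29.4
```

```bash
python3 -c "
from h import *
go(.5357,-.2159,.068)"
```

```text
pos [ 0.4467 -0.1711  0.0195] w 0.0481 t 21.25 units [-1.115  2.227 -1.214] y-az -0.09
```

Request:
arm_command(motion=[[[0,0,-0.4],[0,0,0],-1],[[0,0,-0.75],[0,0,0],-1],[[0,0,-0.8],[0,0,0],-1],[[0,0,-0.6],[0,0,0],-1],[[-0.22,0.44,0],[0,0,0],-1],[[-0.22,0.44,0],[0,0,0],-1],[[-0.22,0.44,0],[0,0,0],-1],[[-0.22,0.45,0],[0,0,0],-1],[[-0.23,0.45,0],[0,0,0],-1],[[0,0,0.6],[0,0,0],-1],[[0,0,0],[0,0,0],-1],[[0,0,0],[0,0,0],-1],[[0,0,0],[0,0,0],-1]])

```text
time: 22.55
eef_pos: [0.535, -0.2155, 0.0974]
ee_rot: [-0.0, 0.708, 0.707, -0.0]
wrist_force: [-0.2, -0.3, -0.6]
grip_width: 0.0486
finger_force: 29.8
```

```bash
python3 -c "
from h import *
go(.5357,-.2159,.0695)"
```

```text
pos [ 0.535  -0.2155  0.0974] w 0.0486 t 22.55 units [-0.01   0.019  0.698] y-az -0.09
```

Request:
arm_command(motion=[[[-0.01,0.02,0.4],[0,0,0],-1],[[0,0,0.28],[0,0,0],-1],[[0,0,0],[0,0,0],-1],[[0,0,0],[0,0,0],-1]])

```text
time: 22.95
eef_pos: [0.5351, -0.2158, 0.0685]
ee_rot: [-0.001, 0.708, 0.706, -0.001]
wrist_force: [-0.5, -0.8, -1.5]
grip_width: 0.0482
finger_force: 30.2
```

Request:
arm_command(motion=[[[0,0,0],[0,0,0],0],[[0,0,0],[0,0,0],0.4],[[0,0,0],[0,0,0],0.4],[[0,0,-0.3],[0,0,0],0.4],[[0,0,-0.6],[0,0,0],0.4],[[0,0,-0.8],[0,0,0],0.4],[[0,0,-0.8],[0,0,0],0.4],[[0,0,-0.5],[0,0,0],0.4],[[0.8,-0.1,0],[0,0,0],0.4],[[0.8,-0.1,0],[0,0,0],0.4],[[0.8,-0.1,0],[0,0,0],0.4],[[0.8,-0.1,0],[0,0,0],0.4],[[0.8,-0.1,0],[0,0,0],0.4],[[0.8,0,0],[0,0,0],0.4],[[0.8,0,0],[0,0,0],0.4],[[0.8,0,0],[0,0,0],0.4],[[0.8,0,0],[0,0,0],0.4],[[0.8,0,0],[0,0,0],0.4],[[0.8,0,0],[0,0,0],0.4],[[0.8,0,0],[0,0,0],0.4]])

```text
time: 24.95
eef_pos: [0.5166, 0.1692, 0.1903]
ee_rot: [-0.001, 0.708, 0.706, -0.0]
wrist_force: [-0.6, -0.2, 0.9]
grip_width: 0.0614
finger_force: 0.0
```

```bash
python3 -c "
from h import *
p,d=camera('top')
lids('top',d,['green_tub'])
for k in H: H[k]+=.01
H['small_pot']=.1
lids('top',d,['white_pot','wide_pot','small_pot'])
q,_=camera('scene')
a=cv2.resize(p[120:240,130:400,::-1],(780,346));b=cv2.resize(q[150:280,170:400,::-1],(440,249))
o=np.zeros((600,780,3),np.uint8);o[:346]=a;o[346:595,:440]=b
cv2.imwrite('pics/fin.png',o)"
```

```text
green_tub 0.69 [304. 204.] circ [ 0.4411 -0.2739] 0.0372 rect [ 441.7 -275.3] [69.  72.6] 86.9 mean [ 0.4408 -0.2742] z 0.0614
white_pot 0.93 [236. 168.] circ [ 0.5418 -0.1214] 0.0291 rect [ 541.4 -121.6] [54.5 57.4] 44.1 mean [ 0.5416 -0.1217] z 0.0612
white_pot 0.73 [143. 168.] circ [0.5411 0.1067] 0.0261 rect [541. 104.] [44.5 43.7] 35.7 mean [0.5417 0.1066] z 0.0542
white_pot 0.57 [362. 157.] circ [ 0.5198 -0.4084] 0.051 rect [ 520.1 -408. ] [98.4 99.4] 60.3 mean [ 0.519  -0.4077] z 0.0574
wide_pot 0.94 [315. 168.] circ [ 0.527  -0.3102] 0.0306 rect [ 526.5 -310.5] [55.3 59.2] 42.7 mean [ 0.5264 -0.3109] z 0.0534
small_pot 0.73 [274. 160.] circ [ 0.5338 -0.2157] 0.0264 rect [ 534.  -215.5] [49.5 51.5] 87.6 mean [ 0.5337 -0.2155] z 0.0993
```

View pics/fin.png

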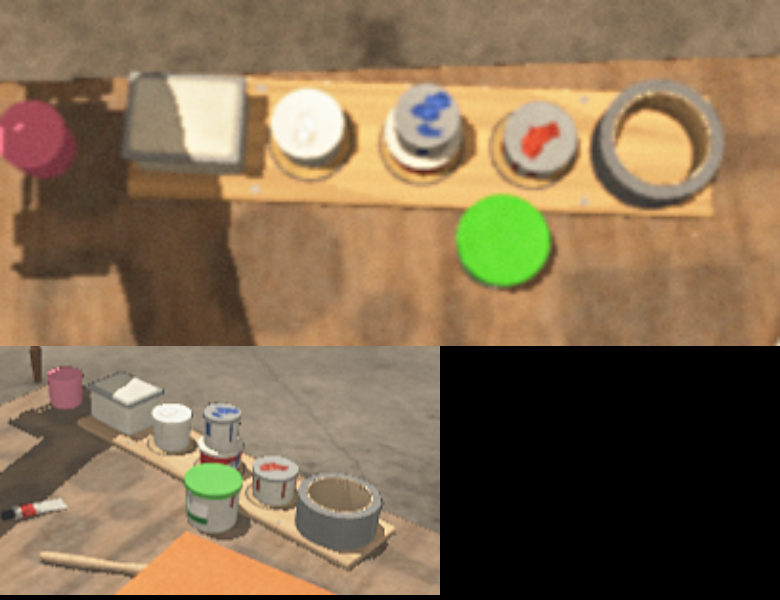

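White is at (308,127), the small pot on the low tub at (428,120), and wide at (541,140). All three are on their rings, within about 2 mm and upright. The green tub has not moved, and the arm is clear.

```bash
python3 -c "
from rig import bot
print(bot.hand_in())"
```

```text
the job is handed in; nothing more can be done
None
```

I placed all four pots as asked and handed the job in at about 25 s: each pot is upright and within about 2 mm of its mark, with the green tub where it stood.

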